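# Third hand at the sprung fence

### The job

Be my third hand at the assembly jig: set the red housing flat on the jig's bed, press its brass face flush and centred against the steel fence until the fence's pointer stands in the green zone, and keep it there a good two seconds while I drive the screws. Then back it off, give it a quarter turn and press its black face against the fence in the same way, and finish while still holding it there, pointer steady in the green. Press gently enough that the fence never gets to the end of its travel, touch the jig only with the housing while pressing, and leave the bowls, the screwdriver and the green cover where they are.

Things in the scene. Friction and masses are not known exactly. Their poses are not given: they have to be found in the camera images.
- housing_neck (a point): Grip point of the moulded housing (about 280 g): red block 80 (x) x 60 (y) x 32 mm high, with a white square neck 36 x 36 mm on the middle of its top, 32 to 86 mm above the underside. Point: on the neck's axis, 60 mm above the underside. z up, +x to the brass face, +y to the black face. Starts upright on the mat. From above the faces show as a brass and a black stripe along the block's edge.
- brass_face (a point): Point on the housing's brass-faced end (60 mm wide, 32 mm high; housing +x side, 40 mm from the neck's axis), mid-width, 15 mm above the underside; axes as the housing's.
- black_face (a point): Point on the housing's black-faced long side (80 mm wide, 32 mm high; housing +y side, 30 mm from the neck's axis), mid-width, 15 mm above the underside; axes as the housing's.
- jig: Fixed assembly jig: aluminium bed 250 (x) x 150 (y) x 12 mm thick, origin at the centre of its underside on the table. +x is the pressing direction, towards the fence and the blue spring housing behind it (x +77 to +117 mm, 100 mm wide, top 46 mm above the table). The free bed in front of the fence reaches from x = -125 to +30 mm.
- fence_face (a point): Middle of the front face of the sprung steel fence on the jig, 15 mm above the bed; it moves with the fence, a plate 100 mm wide, 12 mm thick, its top 28 mm above the bed. Axes as the jig's: +x goes into the fence (the way to press), y along it, z up. At rest at x = +30, y = 0, z = +27 mm in the jig's frame.
- fence (a joint): How far the fence is pushed in along the jig's +x, in m: 0 at rest, 0.030 at the end of travel. A spring resists with 0.7 N per mm (0 N at rest). A black pointer level with the fence's front face runs over a scale on the jig's +y side: white 0 to 10 mm, green 10 to 22 mm (7 to 15 N), red beyond.
- mat: Black rubber mat 160 x 160 x 4 mm fixed on the table, on which the housing starts; origin at the centre of its underside.
- red_bowl: Bystander: red plastic bowl, 80 mm across, 35 mm high; origin at the centre of its underside.
- blue_bowl: Bystander: blue plastic bowl, 72 mm across, 32 mm high; origin at the centre of its underside.
- screwdriver: Bystander: screwdriver 170 mm long, lying between the jig and the mat along its x axis, less than 40 mm high; origin under the tool.
- green_cover: Bystander: green moulded cover 50 x 70 mm, 32 mm high, just beyond the mat; origin at the centre of its underside.

How it is judged:
By the outcome, as a careful person would: the job done as asked, in the order asked, and still so for the second after the job is handed in, while the arm keeps its last pose, push and grip.
It also fails if it takes over 62 s, if anything falls off the work surface, if the arm or the gripper's body presses on something with over 40 N, if the wrist force passes 120 N, or if a joint passes its speed limit or range.

### The arm

A 6-joint arm with a two-finger parallel gripper is mounted at the origin on the work surface. World frame = base frame: x ahead of the robot, y to its left, z up, the work surface at z = 0. Lengths are in mm, angles in rad, forces in N, time in s.
With the tool pointing down it reaches from about 300 to 775 mm from the base axis. Payload 14.6 kg.
Tool frame: the origin (TCP) lies on the centre line of the jaws, within the pads' length; the fingertips stand 8 mm ahead of it and the grasp point (between the pads) lies 11 mm behind it; z points along the fingers, y is the direction in which the jaws open and shut (so a half turn about z gives the same grasp; the last joint's range is limited). The gripper opens to 94 mm and grips with 3 to 60 N. Pads are 16 mm wide; open, the fingers measure 119 mm over their backs; the gripper's body (75 mm by 177 mm) begins 78 mm behind the grasp point.
Start: joints at [-1.194, 0.3, 1.521, -0, 1.321, -0.067], TCP at [236.148, -496.713, 213.446] pointing down, gripper open.
Joint ranges: [-3.03, 3.03], [-0.79, 2.21], [0.23, 2.52], [-1.04, 4.18], [0, 3.07], [-2.55, 2.55]. Speed limits (rad/s): [2.22, 2.22, 2.57, 3.14, 3.14, 3.14].

### API

Orientations are given as [roll, pitch, yaw] about the fixed x, y, z axes, in that order (R = Rz(yaw) Ry(pitch) Rx(roll)).
In Python, from cell import read_state, cams, manip gives the robot as it stands.
- The arm moves only by the shell command python3 -m handwheel 'ROWS' [OPENING] [FORCE]. ROWS is JSON, a list of rows, each a list of 4 numbers: the shift along the tool's x, y, z in m, then the turn about the tool's z in degrees. In form: [[dx, dy, dz, turn], ...]. A call has 1 to 5 rows; each row is the pose to reach, as a shift and turn from the pose measured when the call began, along the tool's axes at that moment; what a row does not reach only later rows make up. A row lasts 1/8 s, in which the tool goes at most 62.5 mm and 10.7 degrees, less where a joint would pass 70% of its speed; a pose out of reach is approached as far as the arm can. A call with a gripper value outside its range is refused whole. OPENING is the closure, from 0 (fully open) to 1 (shut), set as the call begins (- or left out, the last holds). The fingers move at their own pace and stop on an object; FORCE is the grip in N (left out, the last holds). Time passes only in rows, so rows that repeat a pose let the fingers close. It gives the time, the measured TCP pose, the force and the opening at its end, in the units of the state.
- read_state(): the state, without advancing time (a new reading comes with each control period).
- cams.camera(name): name is "scene" or "top" or "wrist"; returns the picture (384x512x3 uint8, red, green, blue); there is no depth.
- cams.get_calibration(name): a dict with "vertical_fov" (degrees; the focal length in pixels is half the picture's height over the tangent of half this angle, whatever the lens; pixels are square), "cx", "cy" (the principal point, pixels), "R" (3x3) and "t" (3): a world point X has camera coordinates R X + t. Camera axes: x right, y down, z forward; pixel columns grow to the right and rows downward; lengths in mm; the calibration is good to about 2 mm. A picture is of the moment at which its call begins: read the wrist's pose just before it. get_calibration takes no time and is no camera call; for the wrist camera it gives the pose at the moment of the call.
- manip.sign_off(): hands the job in, once; it reports no verdict.
The state is a dict: "clock": time; "joints": joint angles; "qd": joint speeds; "effort": joint torques, N m; "eef_pos": TCP position; "eef_rot": TCP orientation; "wrist_force": force on the tool from outside, world axes, zero at the start; "moment": the same for the moment, N m; "finger_gap": finger opening in mm.
Only numpy, scipy, OpenCV 4.12 (cv2) and the standard library are available. Lean on these libraries where they do the work, as an engineer would, in place of code of your own. Each camera call takes 0.05 s, during which the arm holds its last target. There are 200 camera calls.

## Working session

There is one attempt and no reset: what is moved stays moved. The work goes in short steps, Python scripts to look and compute and a shell command to move; the robot and the scene stay as the last step left them, time stands still between calls to the robot, and variables do not carry over. Pictures are saved under pics/ and viewed, about 8 in all and at most 12, crops included, and the job is handed in when it is done.

```bash
mkdir -p pics; ls
python3 - <<'E'
from cell import read_state, cams, manip
import cv2, numpy as np
print(read_state())
for n in ("top","scene"):
    c=cams.get_calibration(n); print(n,c)
    im=cams.camera(n); cv2.imwrite(f"pics/{n}0.png",cv2.resize(im[:,:,::-1],None,fx=1.5,fy=1.5,interpolation=cv2.INTER_CUBIC)); np.save(f"pics/{n}0.npy",im)
E
```

```text
pics
{'clock': 0.0, 'joints': array([-1.19358617e+00,  3.00469288e-01,  1.52157343e+00,  2.43481730e-05,
        1.32067094e+00, -6.66034720e-02]), 'qd': array([ 7.16471031e-05,  3.79797132e-04,  1.12662232e-03, -7.20129748e-04,
        1.18787948e-04, -1.44472816e-04]), 'effort': array([-8.33677841e-04, -5.31810486e+01, -3.52738130e+01,  7.07760570e-02,
        2.44419387e-02, -1.21148064e-04]), 'eef_pos': array([ 236.07434727, -496.48964907,  212.89054653]), 'eef_rot': array([-3.14047570e+00, -9.81390854e-05,  4.43807537e-01]), 'wrist_force': array([ 0.71300421, -0.60874758,  0.07106585]), 'moment': array([ 0.03046137, -0.01518546, -0.01348549]), 'finger_gap': 94.28725845648249}
top {'vertical_fov': 52.5727463899467, 'cx': 259.32424790356623, 'cy': 191.1870112517766, 'R': array([[ 0.1472856 , -0.98908879,  0.00321275],
       [-0.96880259, -0.14491782, -0.20104819],
       [ 0.19932009,  0.02649899, -0.97957608]]), 't': array([-42.24433784, 587.67199791, 626.55661633])}
scene {'vertical_fov': 47.31740637805522, 'cx': 252.3352956683475, 'cy': 187.0065293829007, 'R': array([[ 0.41197377,  0.91108689,  0.01408152],
       [ 0.7835555 , -0.3463341 , -0.51584248],
       [-0.46510041,  0.22354723, -0.85656771]]), 't': array([-243.53267836, -405.59077315, 1128.20548391])}
```

View pics/top0.png

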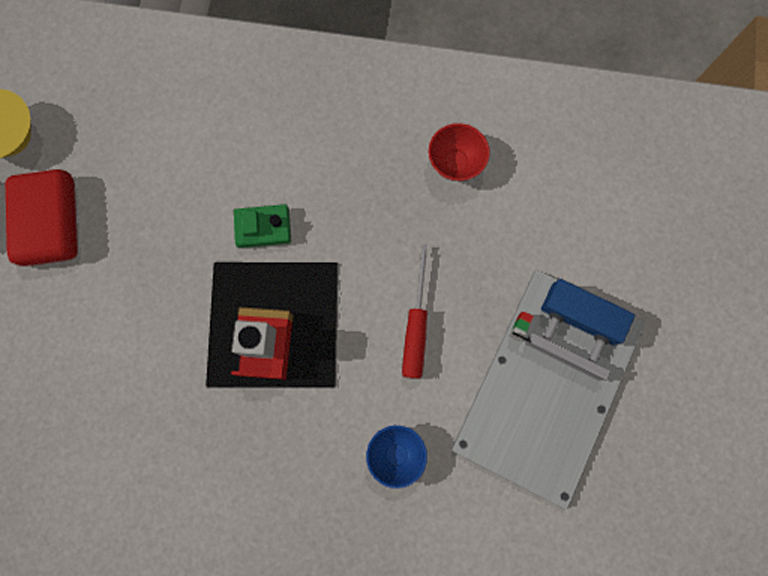

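View pics/scene0.png

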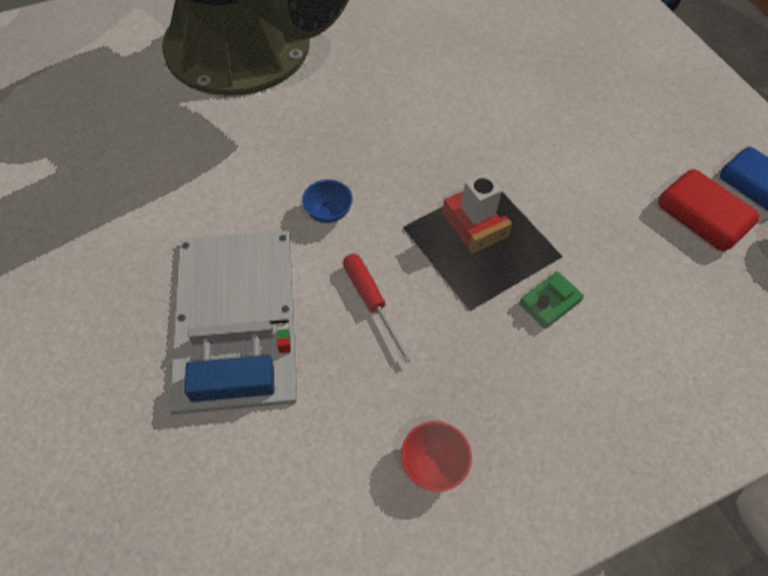

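The top view shows the housing on the mat: neck top hole at (250,337), brass stripe at the top (265,312). The jig's bed corners are at (541,271), (453,452) and (568,507), with the scale on its left. The scene view shows the neck hole at (484,186) and the jig corners at (178,236), (291,232), (297,403) and (172,411).

```bash
cat > h.py <<'E'
import numpy as np
from cell import read_state, cams, manip
def ray(c,uv):
    f=192/np.tan(np.radians(c["vertical_fov"])/2)
    d=np.array([(uv[0]-c["cx"])/f,(uv[1]-c["cy"])/f,1.]); R=np.array(c["R"]);t=np.array(c["t"])
    return -R.T@t, R.T@d/np.linalg.norm(d)
def onz(c,uv,z):
    o,d=ray(c,uv); return o+d*(z-o[2])/d[2]
def proj(c,X):
    f=192/np.tan(np.radians(c["vertical_fov"])/2)
    p=np.array(c["R"])@np.asarray(X,float)+c["t"]; return p[:2]/p[2]*f+[c["cx"],c["cy"]]
def tri(rs):
    A=sum(np.eye(3)-np.outer(d,d) for o,d in rs); b=sum((np.eye(3)-np.outer(d,d))@o for o,d in rs)
    X=np.linalg.solve(A,b); return X,[round(float(np.linalg.norm((np.eye(3)-np.outer(d,d))@(X-o))),1) for o,d in rs]
E
python3 - <<'E'
from h import *
T=cams.get_calibration("top");S=cams.get_calibration("scene")
P=lambda *a:np.array(a)/1.5
np.set_printoptions(precision=1,suppress=True)
def both(n,a,b): print(n,*tri([ray(T,P(*a)),ray(S,P(*b))]))
both("neck",(250,337),(484,186))
both("jig-+",(453,452),(291,232));both("jig--",(568,507),(178,236));both("jig++",(541,271),(297,403))
both("bolt -+",(463,444),(283,238)); both("bolt--",(565,496),(186,245));both("b+-",(601,409),(181,318));both("b++",(502,360),(285,309))
both("screwdriver end",(412,376),(350,258));both("tip",(424,247),(408,360))
both("blue",(397,456),(327,201));both("green",(262,226),(552,298))
from scipy.optimize import least_squares
J=[(-125,75),(-125,-75),(125,75)]
for n,c,px in (("T",T,[(453,452),(568,507),(541,271)]),("S",S,[(291,232),(178,236),(297,403)])):
    W=np.array([onz(c,P(*p),12)[:2] for p in px])
    f=lambda v:(np.array([[v[0]+np.cos(v[2])*x-np.sin(v[2])*y,v[1]+np.sin(v[2])*x+np.cos(v[2])*y] for x,y in J])-W).ravel()
    r=least_squares(f,[450,-350,-.4],x_scale=[100,100,1]); print(n,r.x[:2],np.degrees(r.x[2]),r.fun)
# brass stripe ends top view at z=36, 
for p in ((240,310),(292,311),(285,378),(232,374)): print(p,onz(T,P(*p),36))
E
```

```text
neck [503.  188.5  90.3] [1.1, 1.1]
jig-+ [410.7 -56.3   7.2] [3.3, 3.3]
jig-- [ 368.6 -197.4   23.1] [1.1, 1.1]
jig++ [ 648.8 -138.4    7.3] [4.4, 4.4]
bolt -+ [420.9 -68.6  12.8] [0.8, 0.8]
bolt-- [ 380.2 -193.5   15.1] [0.8, 0.8]
b+- [ 485.8 -229.5   12.8] [0.1, 0.1]
b++ [ 526.9 -104.2   12.8] [0.4, 0.4]
screwdriver end [491.1   2.5  16.8] [0.3, 0.3]
tip [655.6  10.2  11.4] [0.6, 0.6]
blue [396.7   7.5  27.4] [0.6, 0.6]
green [652.6 221.   11.7] [1.2, 1.2]
T [ 505.8 -170.5] -18.837135823218365 [ 2.1 -0.3 -4.5 -1.3  2.4  1.6]
S [ 507.1 -166.4] -19.036014404356088 [-2.3 -0.6  5.1  2.2 -2.8 -1.6]
(240, 310) [537.4 219.4  36. ]
(292, 311) [545.4 157.1  36. ]
(285, 378) [465.5 150.8  36. ]
(232, 374) [460.8 213.5  36. ]
```

Run:
```python
import numpy as np,cv2
a=np.load("pics/top0.npy")[190:265,140:240]; b=np.load("pics/scene0.npy")[105:180,280:380]
o=np.vstack([cv2.resize(x[:,:,::-1],None,fx=4*1,fy=4,interpolation=cv2.INTER_CUBIC) for x in (a,b)])
cv2.imwrite("pics/c1.png",o)
```

```text
(no output)
```

View pics/c1.png

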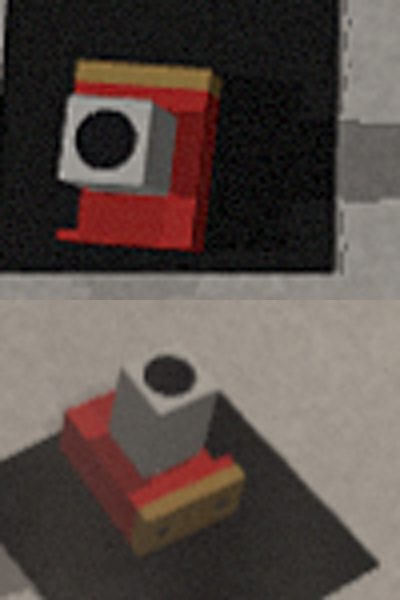

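Neck top triangulates to z 90.3, which fits 86 on a 4 mm mat. The crop shows the black stripe on the housing's world +y side and the brass on +x, with a yaw of about 5°. Next I hover over it.

```bash
cat >> h.py <<'E'
def go(x,y,z,yaw):
    s=read_state(); p=s["eef_pos"]; a=s["eef_rot"][2]; d=np.array([x,y,z])-p
    X=np.array([np.cos(a),np.sin(a)]); Y=np.array([np.sin(a),-np.cos(a)])
    t=-(np.degrees(yaw*np.pi/180-a)+180)%360-180 if False else -((np.degrees(np.radians(yaw)-a)+180)%360-180)
    print("t %.2f pos %s yaw %.2f rp %s F %s gap %.1f"%(s["clock"],np.round(p,1),np.degrees(a),np.round(np.degrees(s["eef_rot"][:2]),2),np.round(s["wrist_force"],1),s["finger_gap"]))
    print("rows: %.4f %.4f %.4f turn %.1f"%(d[:2]@X/1e3,d[:2]@Y/1e3,-d[2]/1e3,t))
E
python3 -m handwheel '[[0.045,-0.04,0,-6],[0.09,-0.08,0,-12],[0.135,-0.12,0,-18],[0.18,-0.16,0,-24],[0.22,-0.205,0,-30]]' 0
python3 - <<'E'
from h import *
go(503,188.5,210,95)
T=cams.get_calibration("top")
c=[onz(T,np.array(p)/4+[140,190],90) for p in ((70,95),(152,99),(140,187),(58,180))]
for i in range(4):
    d=c[(i+1)%4]-c[i]; print(np.round(c[i],1),np.degrees(np.arctan2(d[1],d[0])))
for z in (10,):pass
E
```

```text
clock: 0.72
eef_pos: [347.1, -215.0, 213.1]
eef_rot: [-3.141, -0.001, 0.971]
wrist_force: [1.5, -1.3, 0.4]
finger_gap: 94.3
t 0.72 pos [ 347.1 -215.   213.1] yaw 55.62 rp [-1.7995e+02 -4.0000e-02] F [ 1.5 -1.3  0.4] gap 94.3
rows: 0.4211 -0.0992 0.0031 turn -39.4
[518.3 206.2  90. ] -84.31599600404508
[521.7 172.1  90. ] -176.84991093240737
[485.1 170.1  90. ] 93.63594346378841
[482.9 204.   90. ] 3.4861600779006046
```

```bash
python3 -m handwheel '[[0.055,-0.013,0,-8],[0.11,-0.026,0,-16],[0.165,-0.039,0,-24],[0.22,-0.052,0,-32],[0.275,-0.065,0,-38]]'
python3 - <<'E'
from h import *
go(503,188.5,210,94)
E
```

```text
clock: 1.35
eef_pos: [449.0, 50.5, 213.3]
eef_rot: [-3.141, -0.001, 1.638]
wrist_force: [0.5, -0.0, 0.3]
finger_gap: 94.4
t 1.35 pos [449.   50.5 213.3] yaw 93.85 rp [-1.7998e+02 -6.0000e-02] F [ 0.5 -0.   0.3] gap 94.4
rows: 0.1340 0.0632 0.0033 turn -0.1
```

```bash
python3 -m handwheel '[[0.045,0.021,0,0],[0.09,0.042,0,0],[0.134,0.063,0,0],[0.134,0.063,0,0]]'
python3 - <<'E'
from h import *
import cv2
go(503,188.5,210,94)
c=cams.get_calibration("wrist"); im=cams.camera("wrist")
import pickle; pickle.dump((c,im),open("pics/w1.pkl","wb"))
cv2.imwrite("pics/w1.png",cv2.resize(im[:,:,::-1],None,fx=1.5,fy=1.5,interpolation=cv2.INTER_CUBIC))
print(c, proj(c,[503,188.5,90.3])*1.5)
E
```

```text
clock: 1.85
eef_pos: [502.9, 190.7, 212.5]
eef_rot: [-3.14, -0.001, 1.641]
wrist_force: [-0.4, -1.3, -1.0]
finger_gap: 93.9
t 1.85 pos [502.9 190.7 212.5] yaw 94.02 rp [-1.7991e+02 -5.0000e-02] F [-0.4 -1.3 -1. ] gap 93.9
rows: -0.0022 -0.0001 0.0025 turn 0.0
{'vertical_fov': 67.02385056997919, 'cx': 253.63070123390105, 'cy': 192.19435003641482, 'R': array([[ 0.99752136,  0.07035683, -0.00102914],
       [ 0.06796166, -0.95956705,  0.27315251],
       [ 0.01823062, -0.2725454 , -0.96197019]]), 't': array([-516.46579809,  121.09706402,  434.30238326])} [378.24711448 286.96503028]
```

View pics/w1.png

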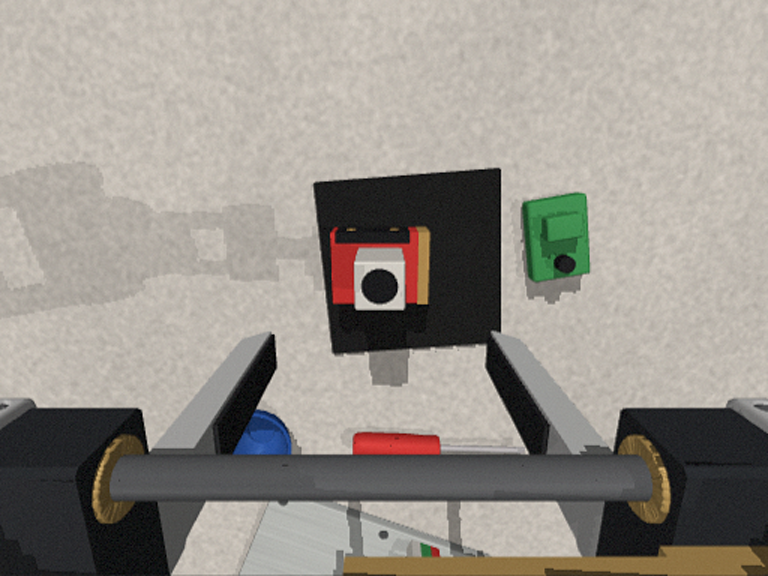

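The wrist view shows the neck hole at (380,286), within 2 px of the prediction at (378,287), and the edges are parallel to the jaws. I descend and grip.

```bash
python3 -m handwheel '[[-0.002,0,0.035,0],[-0.002,0,0.07,0],[-0.002,0,0.105,0],[-0.002,0,0.135,0],[-0.002,0,0.1595,0]]' 0
python3 - <<'E'
from h import *
go(503,188.5,53,94)
E
```

```text
clock: 2.52
eef_pos: [501.9, 186.0, 52.1]
eef_rot: [-3.139, -0.0, 1.639]
wrist_force: [-0.7, 0.9, -0.2]
finger_gap: 94.1
t 2.52 pos [501.9 186.   52.1] yaw 93.89 rp [-1.7985e+02 -2.0000e-02] F [-0.7  0.9 -0.2] gap 94.1
rows: 0.0024 0.0012 -0.0009 turn -0.1
```

```bash
python3 -m handwheel '[[0.002,0.001,-0.001,0],[0.002,0.001,-0.001,0],[0.002,0.001,-0.001,0],[0.002,0.001,-0.001,0],[0.002,0.001,-0.001,0]]' 1 45
python3 -m handwheel '[[0,0,0,0],[0,0,0,0],[0,0,0,0],[0,0,0,0]]'
python3 - <<'E'
from h import *
go(503,188.5,140,94)
E
```

```text
clock: 3.15
eef_pos: [502.9, 188.1, 53.4]
eef_rot: [-3.14, -0.0, 1.639]
wrist_force: [-0.8, -0.2, -0.1]
finger_gap: 47.4
clock: 3.65
eef_pos: [502.9, 188.1, 53.5]
eef_rot: [-3.14, -0.0, 1.639]
wrist_force: [-2.2, -0.4, 2.8]
finger_gap: 36.3
t 3.65 pos [502.9 188.1  53.5] yaw 93.90 rp [-1.7988e+02 -3.0000e-02] F [-2.2 -0.4  2.8] gap 36.3
rows: 0.0004 0.0001 -0.0865 turn -0.1
```

```bash
python3 -m handwheel '[[0,0,-0.015,0],[0,0,-0.045,0],[0,0,-0.08,0],[0,0,-0.1,0],[0,0,-0.1,0]]'
python3 - <<'E'
from h import *
go(450,-148,140,71.4)
E
```

```text
clock: 4.28
eef_pos: [503.7, 188.3, 155.2]
eef_rot: [3.141, -0.001, 1.639]
wrist_force: [0.5, 0.1, -3.2]
finger_gap: 35.9
t 4.28 pos [503.7 188.3 155.2] yaw 93.90 rp [ 1.7995e+02 -6.0000e-02] F [ 0.5  0.1 -3.2] gap 35.9
rows: -0.3319 -0.0765 0.0152 turn 22.5
```

```bash
python3 -m handwheel '[[-0.03,-0.007,0,3],[-0.075,-0.017,0,6],[-0.12,-0.027,0,10],[-0.165,-0.038,0,15],[-0.2,-0.046,0,20]]'
python3 - <<'E'
from h import *
go(450,-148,140,71.4)
E
```

```text
clock: 4.9
eef_pos: [470.5, -15.9, 154.1]
eef_rot: [-3.141, -0.001, 1.286]
wrist_force: [0.3, 0.5, -2.7]
finger_gap: 35.6
t 4.90 pos [470.5 -15.9 154.1] yaw 73.70 rp [-1.7995e+02 -6.0000e-02] F [ 0.3  0.5 -2.7] gap 35.6
rows: -0.1325 0.0174 0.0141 turn 2.3
```

```bash
python3 -m handwheel '[[-0.03,0.004,0.003,2],[-0.065,0.009,0.006,2.3],[-0.1,0.014,0.01,2.3],[-0.1325,0.0174,0.014,2.3],[-0.1325,0.0174,0.014,2.3]]'
python3 - <<'E'
from h import *
import cv2,pickle
go(450,-148,140,71.4)
c=cams.get_calibration("wrist"); im=cams.camera("wrist"); pickle.dump((c,im),open("pics/w2.pkl","wb"))
cv2.imwrite("pics/w2.png",cv2.resize(im[:,:,::-1],None,fx=1.5,fy=1.5,interpolation=cv2.INTER_CUBIC))
E
```

```text
clock: 5.52
eef_pos: [449.0, -149.3, 138.8]
eef_rot: [-3.139, -0.001, 1.244]
wrist_force: [-0.2, 0.6, -3.3]
finger_gap: 35.6
t 5.53 pos [ 449.  -149.3  138.8] yaw 71.25 rp [-1.7983e+02 -5.0000e-02] F [-0.2  0.6 -3.3] gap 35.6
rows: 0.0015 0.0005 -0.0012 turn -0.1
```

View pics/w2.png

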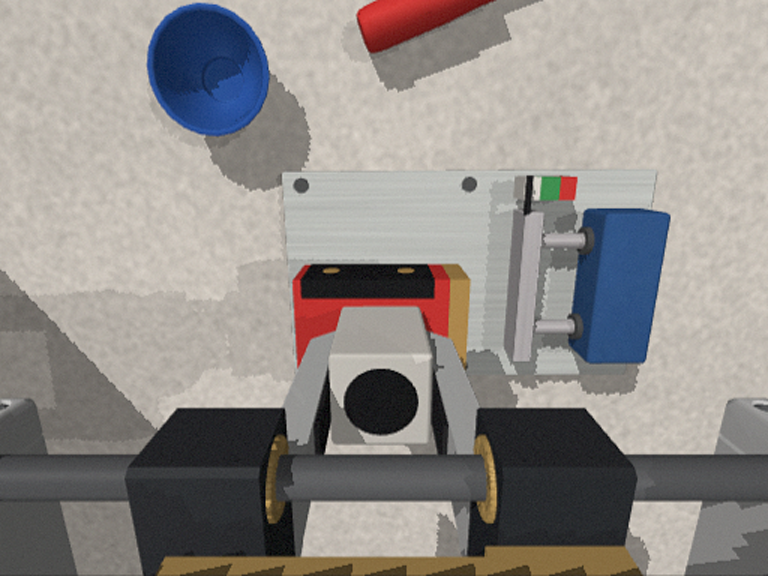

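The wrist view shows the whole jig. The fence plate runs from about (525,211) to (518,360), the black pointer is at (528,195), the bolts are at (301,185) and (469,184), and the bed's far edge is at y≈172. I enlarge it for exact corners.

Run:
```python
import pickle,cv2
c,im=pickle.load(open("pics/w2.pkl","rb"))
cv2.imwrite("pics/w2c.png",cv2.resize(im[108:258,290:450,::-1],None,fx=4,fy=4,interpolation=cv2.INTER_CUBIC))
```

```text
(no output)
```

View pics/w2c.png

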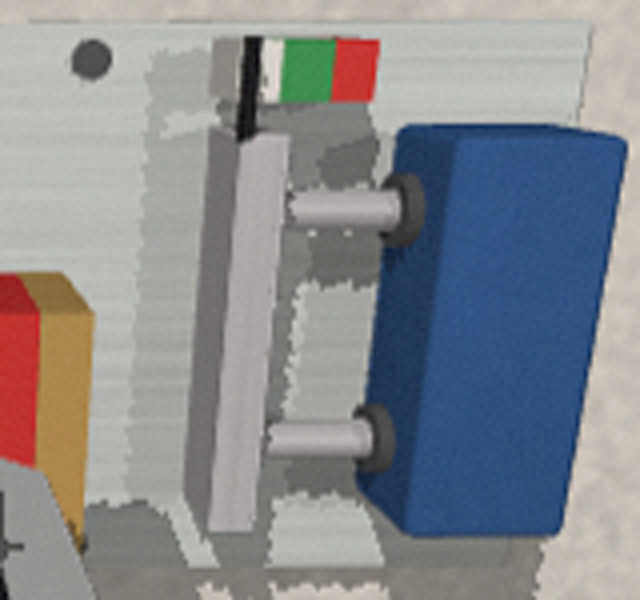

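Run:
```python
from h import *
import pickle
from scipy.optimize import least_squares
c,im=pickle.load(open("pics/w2.pkl","rb"))
W2=lambda p,z:onz(c,np.array(p)/4+[290,108],z)
W3=lambda p,z:onz(c,np.array(p)/1.5,z)
obs=[((30,50),W2((240,136),40)),((42,50),W2((289,138),40)),((30,-50),W2((207,531),40)),((42,-50),W2((252,531),40)),
((77,50),W2((457,137),46)),((77,-50),W2((408,535),46)),((117,50),W2((625,142),46)),((117,-50),W2((558,535),46)),((125,75),W2((590,23),12)),((-125,75),W3((283,172),12))]
J=np.array([a for a,b in obs],float);W=np.array([b[:2] for a,b in obs])
def mod(v): C,S=np.cos(v[2]),np.sin(v[2]); return J@np.array([[C,S],[-S,C]])+v[:2]
for sel in (slice(0,4),slice(0,10)):
    r=least_squares(lambda v:(mod(v)-W)[sel].ravel(),[507,-167,-.32],x_scale=[100,100,1]); print(np.round(r.x[:2],1),np.degrees(r.x[2])); print(np.round(r.fun.reshape(-1,2),1).tolist())
for p in ((301,185),(469,184)): print(W3(p,12))
# held housing: black top edge corners & brass corners (underside z = TCP-49 => top z = 138.8+11-60+32)
z=138.8+11-60+32
for p in ((450,265),(466,279),(302,265),(468,265)): print(p,W3(p,z))
print(W3((381,402),z+54), read_state()["eef_pos"])
```

```text
[ 506.6 -166.5] -18.36379022512103
[[-0.3, 0.2], [0.5, 0.5], [-0.4, -0.3], [0.2, -0.4]]
[ 506.6 -166.4] -18.328503124710487
[[-0.3, 0.3], [0.5, 0.6], [-0.4, -0.1], [0.2, -0.3], [-0.3, 0.2], [-1.9, -1.2], [1.9, 0.9], [0.8, -1.9], [1.3, 0.6], [-1.7, 0.7]]
[421.4441051  -68.24961705  12.        ]
[ 527.9538617  -103.67282609   12.        ]
(450, 265) [ 491.68240867 -123.57182348  121.8       ]
(466, 279) [ 496.67228347 -132.04131513  121.8       ]
(302, 265) [ 429.40455828 -102.49007997  121.8       ]
(468, 265) [ 499.24927152 -126.13329053  121.8       ]
[ 451.00608097 -148.37130454  175.8       ] [ 449.36037992 -148.34637153  139.0470687 ]
```

The jig fit is tight: origin (506.6,-166.5), yaw -18.35°, residuals under 0.6 mm at the fence. The housing is 0.4° off and less than 1 mm off centre. I lower it to the bed.

```bash
python3 -m handwheel '[[0.0005,0,0.02,-0.4],[0.0005,0,0.04,-0.4],[0.0005,0,0.06,-0.4],[0.0005,0,0.072,-0.4],[0.0005,0,0.072,-0.4]]'
python3 - <<'E'
from h import *
go(449.8,-148,61.5,71.65)
E
```

```text
clock: 6.2
eef_pos: [449.1, -147.2, 66.5]
eef_rot: [-3.138, -0.001, 1.252]
wrist_force: [-0.2, -0.6, -1.6]
finger_gap: 35.5
t 6.20 pos [ 449.1 -147.2   66.5] yaw 71.74 rp [-1.7977e+02 -8.0000e-02] F [-0.2 -0.6 -1.6] gap 35.5
rows: -0.0006 0.0009 0.0050 turn 0.1
```

```bash
python3 -m handwheel '[[0,0,0.002,0],[0,0,0.0035,0],[0,0,0.0045,0],[0,0,0.0045,0]]'
python3 -m handwheel '[[0,0,0.0005,0],[0,0,0.001,0],[0,0,0.001,0]]'
python3 - <<'E'
from h import *
go(449.8,-148,61.5,71.65)
E
```

```text
clock: 6.7
eef_pos: [449.1, -147.2, 62.1]
eef_rot: [-3.138, -0.001, 1.252]
wrist_force: [-0.1, -0.3, -2.9]
finger_gap: 36.1
clock: 7.08
eef_pos: [449.2, -147.2, 61.5]
eef_rot: [-3.138, -0.001, 1.252]
wrist_force: [-4.2, 1.7, 4.7]
finger_gap: 35.8
t 7.08 pos [ 449.2 -147.2   61.5] yaw 71.73 rp [-1.7979e+02 -7.0000e-02] F [-4.2  1.7  4.7] gap 35.8
rows: -0.0006 0.0008 0.0000 turn 0.1
```

```bash
python3 -m handwheel '[[0,0.01,-0.0003,0],[0,0.022,-0.0003,0],[-0.0005,0.034,-0.0003,0],[-0.0005,0.044,-0.0003,0],[-0.0005,0.044,-0.0003,0]]' && python3 -m handwheel '[[0,0.003,0,0],[0,0.006,0,0],[0,0.009,0,0],[0,0.012,0,0],[0,0.012,0,0]]'
python3 - <<'E'
from h import *
s=read_state(); d=s["eef_pos"]-[506.6,-166.5,0]; a=np.radians(-18.35)
print("jig xy",d[0]*np.cos(a)+d[1]*np.sin(a),-d[0]*np.sin(a)+d[1]*np.cos(a), "F along", s["wrist_force"][:2]@[np.cos(a),np.sin(a)], s["moment"])
go(512.3,-168.4,61.5,71.65)
E
```

```text
clock: 7.7
eef_pos: [491.5, -161.7, 61.5]
eef_rot: [-3.138, -0.001, 1.252]
wrist_force: [0.8, -0.6, -0.5]
finger_gap: 35.6
clock: 8.32
eef_pos: [502.6, -165.3, 61.6]
eef_rot: [-3.137, -0.001, 1.252]
wrist_force: [-5.4, 1.7, 4.0]
finger_gap: 35.8
jig xy -4.120383940178905 -0.13374806743169243 F along -5.620397094164144 [ 0.21671117  0.83523516 -0.13863828]
t 8.32 pos [ 502.6 -165.3   61.6] yaw 71.73 rp [-1.7976e+02 -8.0000e-02] F [-5.4  1.7  4. ] gap 35.8
rows: 0.0001 0.0101 0.0001 turn 0.1
```

```bash
python3 -m handwheel '[[0,0.003,0,0],[0,0.006,0,0],[0,0.0085,0,0],[0,0.01,0,0],[0,0.01,0,0]]'
python3 - <<'E'
from h import *
import cv2,pickle
s=read_state(); d=s["eef_pos"]-[506.6,-166.5,0]; a=np.radians(-18.35)
print("jig xy",d[0]*np.cos(a)+d[1]*np.sin(a),-d[0]*np.sin(a)+d[1]*np.cos(a), "F along", s["wrist_force"][:2]@[np.cos(a),np.sin(a)], s["moment"])
go(512.3,-168.4,61.5,71.65)
c=cams.get_calibration("wrist"); im=cams.camera("wrist"); pickle.dump((c,im),open("pics/w3.pkl","wb"))
cv2.imwrite("pics/w3.png",cv2.resize(im[90:270,160:400,::-1],None,fx=3,fy=3,interpolation=cv2.INTER_CUBIC))
E
```

```text
clock: 8.95
eef_pos: [510.9, -168.1, 61.7]
eef_rot: [-3.134, -0.001, 1.252]
wrist_force: [-14.0, 5.0, 12.6]
finger_gap: 35.7
jig xy 4.570710708739013 -0.12254745985991122 F along -14.853176717256613 [ 0.75480339  2.61359706 -0.12115698]
t 8.95 pos [ 510.9 -168.1   61.7] yaw 71.73 rp [-1.7955e+02 -8.0000e-02] F [-14.    5.   12.6] gap 35.7
rows: 0.0001 0.0014 0.0002 turn 0.1
```

View pics/w3.png

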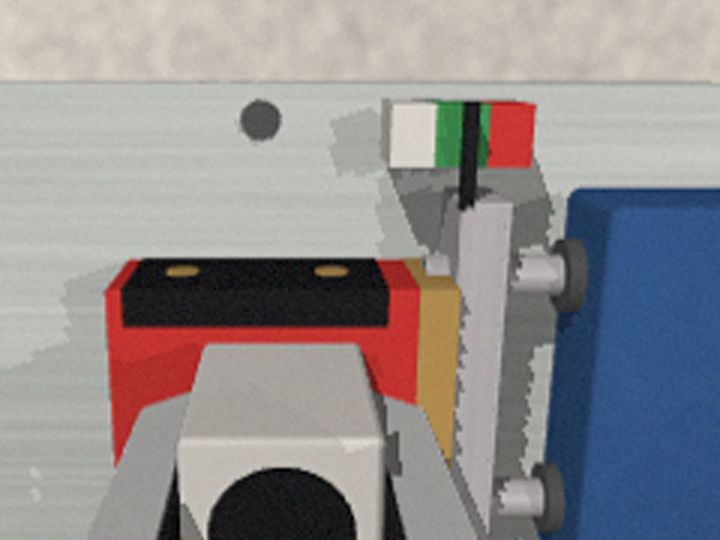

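The pointer (470,150) stands in the green (436–488), and the brass face is flush on the fence. Pose (14.6 mm) and force agree. I hold here, adding the servo's lag to each call so the push is kept.

```bash
python3 -m handwheel '[[0,0.0014,0.0002,0],[0,0.0014,0.0002,0],[0,0.0014,0.0002,0],[0,0.0014,0.0002,0],[0,0.0014,0.0002,0]]' && python3 -m handwheel '[[0,0.0014,0.0002,0],[0,0.0014,0.0002,0],[0,0.0014,0.0002,0],[0,0.0014,0.0002,0],[0,0.0014,0.0002,0]]'
```

```text
clock: 9.62
eef_pos: [511.1, -168.1, 61.8]
eef_rot: [-3.131, -0.001, 1.252]
wrist_force: [-14.7, 4.5, 12.6]
finger_gap: 35.7
clock: 10.25
eef_pos: [511.2, -168.2, 61.9]
eef_rot: [-3.127, -0.001, 1.252]
wrist_force: [-14.4, 4.9, 12.8]
finger_gap: 35.9
```

The tilt creeps a little with each call, because every call re-references the measured pose. I finish the hold with camera calls, which keep the last target, and watch the state.

Run:
```python
from h import *
for i in range(26):
    im=cams.camera("wrist")
    if i%8==1: s=read_state(); print(round(s["clock"],2),s["eef_pos"].round(2),np.degrees(s["eef_rot"]).round(2),s["wrist_force"].round(1))
import pickle,cv2; pickle.dump((cams.get_calibration("wrist"),im),open("pics/w4.pkl","wb"))
cv2.imwrite("pics/w4.png",cv2.resize(im[90:270,160:400,::-1],None,fx=3,fy=3,interpolation=cv2.INTER_CUBIC))
```

```text
10.35 [ 511.21 -168.16   61.95] [-1.7918e+02 -8.0000e-02  7.1720e+01] [-14.4   4.3  13.6]
10.75 [ 511.19 -168.16   61.93] [-1.7917e+02 -8.0000e-02  7.1710e+01] [-14.4   4.5  13.4]
11.15 [ 511.21 -168.17   61.94] [-1.7918e+02 -8.0000e-02  7.1720e+01] [-14.5   4.1  13.6]
11.55 [ 511.2  -168.17   61.96] [-1.7918e+02 -8.0000e-02  7.1720e+01] [-14.9   4.9  12.9]
```

View pics/w4.png

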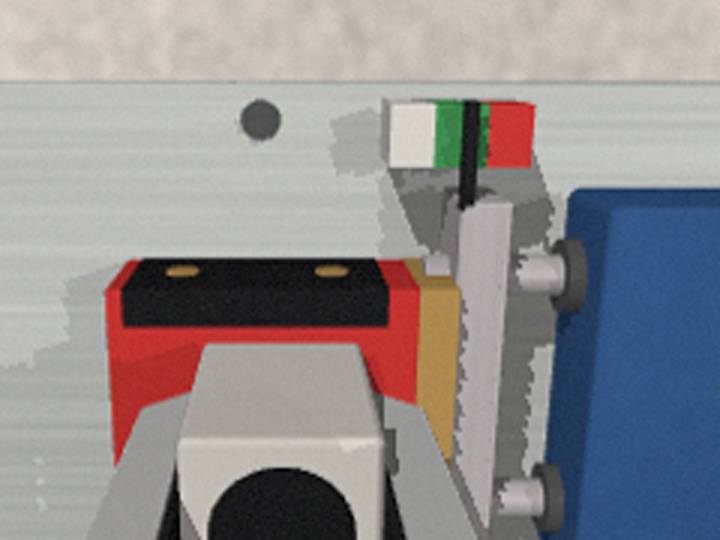

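The pointer stayed in the green (471,150) from about 8.8 s to 11.65 s, with a steady pose. Next I back off, lift and turn.

```bash
python3 -m handwheel '[[0,-0.008,0,0],[0,-0.02,-0.0005,0],[0,-0.034,-0.005,0],[0,-0.05,-0.015,0],[0,-0.06,-0.02,0]]' && python3 -m handwheel '[[0,0,0,9],[0,0,0,18],[0,0,0,27],[0,0,0,36],[0,0,0,45]]'
python3 - <<'E'
from h import *
go(506.6-50*np.cos(.3203),-166.5+50*np.sin(.3203),80,-18.35)
E
```

```text
clock: 12.18
eef_pos: [453.8, -149.2, 83.5]
eef_rot: [-3.128, -0.001, 1.252]
wrist_force: [0.9, -0.5, -3.0]
finger_gap: 35.9
clock: 12.8
eef_pos: [453.7, -149.2, 83.6]
eef_rot: [-3.131, 0.008, 0.461]
wrist_force: [0.0, 0.6, -3.2]
finger_gap: 35.5
t 12.80 pos [ 453.7 -149.2   83.6] yaw 26.42 rp [-179.42    0.47] F [ 0.   0.6 -3.2] gap 35.5
rows: 0.0042 0.0038 0.0036 turn 44.8
```

```bash
python3 -m handwheel '[[0,0,0,9],[0,0,0,18],[0,0,0,27],[0,0,0,36],[0,0,0,44.8]]' && python3 -m handwheel '[[0,0,0.005,0],[0,0,0.01,0],[0,0,0.015,0],[0,0,0.018,0],[0,0,0.018,0]]'
python3 - <<'E'
from h import *
import cv2,pickle
go(506.6-50*np.cos(.3203),-166.5+50*np.sin(.3203),61.5,-18.35)
c=cams.get_calibration("wrist"); im=cams.camera("wrist"); pickle.dump((c,im),open("pics/w5.pkl","wb"))
cv2.imwrite("pics/w5.png",cv2.resize(im[:,:,::-1],None,fx=1.5,fy=1.5,interpolation=cv2.INTER_CUBIC))
E
```

```text
clock: 13.42
eef_pos: [453.6, -149.2, 83.8]
eef_rot: [-3.14, 0.013, -0.326]
wrist_force: [-0.3, 0.7, -2.1]
finger_gap: 35.9
clock: 14.05
eef_pos: [453.2, -149.0, 65.5]
eef_rot: [-3.14, 0.013, -0.325]
wrist_force: [-0.2, 0.6, -2.5]
finger_gap: 35.8
t 14.05 pos [ 453.2 -149.    65.5] yaw -18.65 rp [-179.93    0.75] F [-0.2  0.6 -2.5] gap 35.8
rows: 0.0062 -0.0002 0.0040 turn -0.3
```

View pics/w5.png

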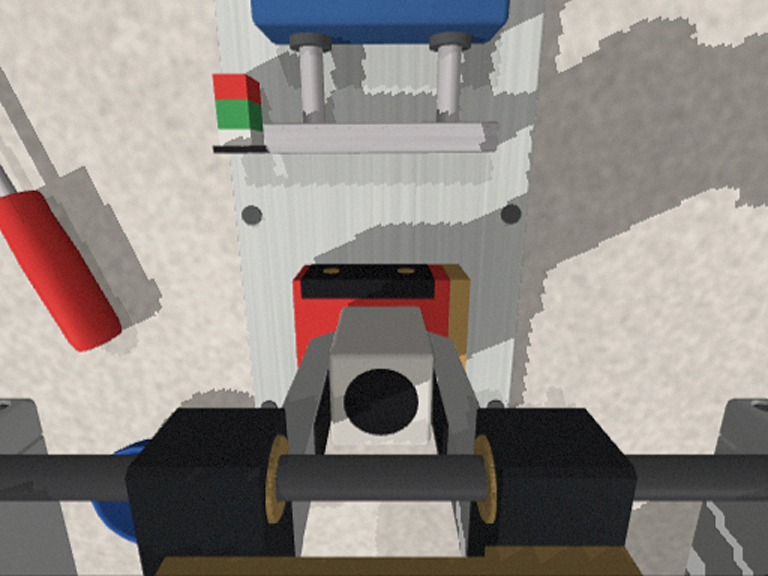

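Held housing, fence and bolts are all centred on column ~381 and their edges are parallel. The tool is 0.75° nose-down, so I level it by pressing down on the bed.

```bash
python3 -m handwheel '[[0,0,0.002,-0.2],[0,0,0.004,-0.2],[0,0,0.005,-0.2],[0,0,0.0055,-0.2],[0,0,0.0055,-0.2]]' && python3 -m handwheel '[[0,0,0.0008,0],[0,0,0.0015,0],[0,0,0.0015,0],[0,0,0.0015,0]]'
python3 - <<'E'
from h import *
go(506.6-50*np.cos(.3203),-166.5+50*np.sin(.3203),61.5,-18.35); print(read_state()["moment"])
E
```

```text
clock: 14.72
eef_pos: [453.4, -149.1, 61.7]
eef_rot: [-3.14, 0.012, -0.322]
wrist_force: [-9.5, 4.8, 22.7]
finger_gap: 35.8
clock: 15.22
eef_pos: [453.5, -149.1, 61.7]
eef_rot: [-3.141, 0.012, -0.322]
wrist_force: [-11.0, 4.3, 22.7]
finger_gap: 35.6
t 15.22 pos [ 453.5 -149.1   61.7] yaw -18.43 rp [-179.94    0.67] F [-11.    4.3  22.7] gap 35.6
rows: 0.0059 -0.0002 0.0002 turn -0.1
[ 0.67528568  2.07216597 -0.04783097]
```

```bash
python3 -m handwheel '[[-0.003,0,0.001,0],[-0.005,0,0.001,0],[-0.007,0,0.001,0]]' && python3 -m handwheel '[[-0.002,0,0.001,0],[-0.004,0,0.001,0],[-0.006,0,0.001,0]]'
python3 - <<'E'
from h import *
go(506.6-50*np.cos(.3203),-166.5+50*np.sin(.3203),61.5,-18.35); print(read_state()["moment"])
E
```

```text
clock: 15.6
eef_pos: [447.9, -147.3, 61.6]
eef_rot: [-3.141, 0.008, -0.322]
wrist_force: [6.1, -1.9, 5.7]
finger_gap: 35.9
clock: 15.98
eef_pos: [443.4, -145.9, 61.5]
eef_rot: [-3.141, 0.004, -0.322]
wrist_force: [4.2, -1.8, 5.6]
finger_gap: 35.8
t 15.97 pos [ 443.4 -145.9   61.5] yaw -18.43 rp [-179.97    0.26] F [ 4.2 -1.8  5.6] gap 35.8
rows: 0.0164 -0.0004 -0.0000 turn -0.1
[-0.46302178 -1.29712462 -0.04631373]
```

```bash
python3 -m handwheel '[[-0.002,0,0.001,0],[-0.004,0,0.001,0],[-0.006,0,0.001,0]]' && python3 -m handwheel '[[0.01,0,-0.0003,0],[0.025,0,-0.0005,0],[0.04,0,-0.0005,0],[0.055,0,-0.0005,0],[0.063,0,-0.0005,0]]'
python3 - <<'E'
from h import *
s=read_state(); d=s["eef_pos"]-[506.6,-166.5,0]; a=np.radians(-18.35)
print("jig xy",d[0]*np.cos(a)+d[1]*np.sin(a),-d[0]*np.sin(a)+d[1]*np.cos(a))
go(506.6+15*np.cos(.3203),-166.5-15*np.sin(.3203),61.5,-18.35); print(s["moment"])
E
```

```text
clock: 16.35
eef_pos: [439.0, -144.5, 61.4]
eef_rot: [-3.141, 0.001, -0.322]
wrist_force: [8.6, -2.4, 2.3]
finger_gap: 35.6
clock: 16.98
eef_pos: [498.6, -164.4, 61.5]
eef_rot: [-3.141, 0.003, -0.322]
wrist_force: [-8.1, 2.3, 9.9]
finger_gap: 36.1
jig xy -8.230866327401161 -0.49999363208291925
t 16.98 pos [ 498.6 -164.4   61.5] yaw -18.43 rp [-1.7997e+02  1.6000e-01] F [-8.1  2.3  9.9] gap 36.1
rows: 0.0232 -0.0005 -0.0000 turn -0.1
[ 0.45407755  1.4309611  -0.05968596]
```

```bash
python3 -m handwheel '[[0.006,0,-0.0002,0],[0.012,0,-0.0002,0],[0.018,0,-0.0002,0],[0.0225,0,-0.0002,0],[0.0243,0,-0.0002,0]]'
python3 - <<'E'
from h import *
import cv2,pickle
for i in range(6): im=cams.camera("wrist")
s=read_state(); d=s["eef_pos"]-[506.6,-166.5,0]; a=np.radians(-18.35)
print("jig xy",d[0]*np.cos(a)+d[1]*np.sin(a),-d[0]*np.sin(a)+d[1]*np.cos(a))
go(506.6+15*np.cos(.3203),-166.5-15*np.sin(.3203),61.5,-18.35); print(s["moment"])
c=cams.get_calibration("wrist"); pickle.dump((c,im),open("pics/w6.pkl","wb"))
cv2.imwrite("pics/w6.png",cv2.resize(im[30:230,120:380,::-1],None,fx=3,fy=3,interpolation=cv2.INTER_CUBIC))
E
```

```text
clock: 17.6
eef_pos: [519.6, -171.3, 61.7]
eef_rot: [-3.141, 0.009, -0.322]
wrist_force: [-24.7, 8.6, 24.6]
finger_gap: 35.5
jig xy 13.861039975963745 -0.48523055517138136
t 17.90 pos [ 519.6 -171.3   61.7] yaw -18.42 rp [-179.97    0.5 ] F [-19.3   6.9  19.5] gap 35.8
rows: 0.0011 -0.0005 0.0002 turn -0.1
[ 1.25327441  3.72523776 -0.09072865]
```

View pics/w6.png

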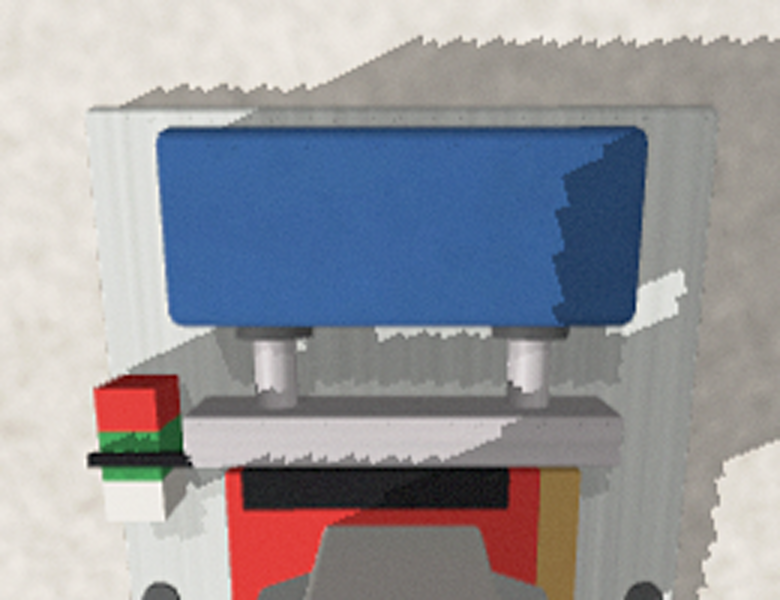

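The pointer (140,460) is mid-green (431–480, about 15 mm). The black face is flush, and housing (228–579) and fence (about 192–618) are centred within 0.5 mm. I hold on the last target for 2 s, check and hand in.

Run:
```python
from h import *
import cv2
for i in range(44):
    im=cams.camera("wrist")
    if i%14==1: s=read_state(); print(round(s["clock"],2),s["eef_pos"].round(2),np.degrees(s["eef_rot"]).round(2),s["wrist_force"].round(1),round(s["finger_gap"],1))
import pickle; o=pickle.load(open("pics/w6.pkl","rb"))[1]
print("mean diff in pointer/fence area",np.abs(im[150:210,140:340].astype(int)-o[150:210,140:340]).mean())
manip.sign_off()
```

```text
18.0 [ 519.62 -171.33   61.7 ] [-179.97    0.49  -18.43] [-19.    6.5  19.6] 35.9
18.7 [ 519.6  -171.33   61.68] [-179.97    0.5   -18.43] [-18.5   6.   18.6] 35.7
19.4 [ 519.64 -171.3    61.7 ] [-179.97    0.49  -18.42] [-18.8   6.1  18.7] 35.8
20.1 [ 519.63 -171.33   61.7 ] [-179.97    0.49  -18.43] [-18.1   6.3  19.2] 35.6
mean diff in pointer/fence area 2.231027777777778
the job is handed in; nothing more can be done
```

I pressed both faces as asked and handed in at about 20 s, with the black face still held against the fence; no verdict was reported.

- **Brass face:** I gripped the housing by its neck, set it on the bed and pressed the brass face flush against the fence. The pointer stayed in the green, at about 15 mm, for roughly 2.8 s.
- **Black face:** I backed off, turned it a quarter turn and pressed the black face the same way. The pointer was mid-green at about 15 mm, and the housing was centred on the fence within about 0.5 mm. It stayed steady for about 2.4 s before hand-in.

**What was off:**
- The tool crept to about 0.8° nose-down during the brass hold. I levelled it before the second press; it ended at about 0.5°.
- The wrist read about 15 N along the pressing direction for brass and 20 N for black. That is more than the roughly 10 N I reckon from the spring, and I put the rest down to friction on the bed.
- I did not take a final picture of the bowls, screwdriver and green cover. The arm passed above them and I saw no sign of contact.

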